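# Lock the inspection camera and present the polished ball

### The arm

A 6-joint arm with a two-finger parallel gripper is mounted at the origin on the work surface. World frame = base frame: x ahead of the robot, y to its left, z up, the work surface at z = 0. Lengths are in m, angles in rad, forces in N, time in s.
With the tool pointing down it reaches from about 0.325 to 0.9 m from the base axis. Payload 6.1 kg.
Tool frame: the origin (TCP) lies on the centre line of the jaws, within the pads' length; the fingertips stand 19 mm ahead of it and the grasp point (between the pads) is the TCP; z points along the fingers, y is the line along which they close (so a half turn about z gives the same grasp; the last joint's range is limited). The gripper opens to 85 mm and grips with 20 to 120 N. Pads are 22 mm wide; open, the fingers measure 114 mm over their backs; the gripper's body (76 mm by 85 mm) begins 54 mm behind the grasp point. The pads swing forward as they close: fully open they stand 13 mm farther back than shut.
Start: joints at [-0.126, 0.22, 1.526, -0, 1.395, -0.126], TCP at [0.625, -0, 0.25] pointing down, gripper open.
Joint ranges: [-2.98, 2.98], [-0.91, 2.08], [0.09, 2.57], [-1.24, 4.39], [0.2, 2.65], [-2.68, 2.68]. Speed limits (rad/s): [2.57, 2.57, 3.01, 3.14, 3.14, 3.14].

### API

Orientations are given as a rotation vector (axis times angle).
In Python, from bench import telemetry, snapshot, get_calibration, bot gives the robot as it stands.
- The arm moves only by the tool servo_tool, never from a script. Its argument "plan" is a list of rows, each a list of 7 numbers: the shift along the tool's x, y, z normalised to -1 to 1, where 1 is 0.12 m, then the turn, a rotation vector about the tool's x, y, z normalised to -1 to 1, where 1 is 90 degrees, then the closure, from -1 (fully open) to 1 (shut). A call has 1 to 12 rows; each row is the pose to reach, as a shift and turn from the pose commanded when the call began, along the tool's axes at that moment; what a row does not reach only later rows make up. A row lasts 1/12 s, in which the tool goes at most 41.7 mm and 7.16 degrees, less where a joint would pass 70% of its speed; a pose out of reach is approached as far as the arm can. A call with a number of a shift or a turn outside -1 to 1 is refused whole. A call with a gripper value outside its range is refused whole. The fingers move at their own pace and stop on an object; the grip force is fixed at half the most. Time passes only in rows, so rows that repeat a pose let the fingers close. It gives the time, the measured TCP pose, the force, the opening and the grip force at its end, in the units of the state.
- telemetry.state(): the state, without advancing time (a new reading comes with each control period).
- snapshot(name): name is "scene" or "side" or "wrist"; returns the picture (480x640x3 uint8, blue, green, red); there is no depth.
- get_calibration(name): a dict with "camera_matrix" (3x3 intrinsics, pixels), "eye" and "orientation" of the camera in the world; the wrist camera has in their place "tool_from_camera" (4x4, takes a point from camera to tool coordinates, whose origin is the TCP and whose axes are the flange's). Camera axes: x right, y down, z forward; pixel columns grow to the right and rows downward; lengths in m; the calibration is good to about 2 mm. A picture is of the moment at which its call begins: read the wrist's pose just before it. get_calibration takes no time and is no camera call.
- bot.close_job(): hands the job in; it is judged then, once.
The state is a dict: "t": time; "qpos": joint angles; "qd": joint speeds; "effort": joint torques, N m; "eef_pos": TCP position; "tcp_rot": TCP orientation; "contact_force": force on the tool from outside, world axes, zero at the start; "torque": the same for the moment, N m; "grip_width": opening from 0.0 (shut) to 1.0 (fully open); "finger_force": force on a finger pad.
Only numpy, scipy, OpenCV 4.12 (cv2) and the standard library are available. Lean on these libraries where they do the work, as an engineer would, in place of code of your own. Each camera call takes 0.05 s, during which the arm holds its last target. There are 200 camera calls.

### The job

First slide the barrel bolt on the inspection stand fully home into its red keeper, so that the camera carriage is locked. Then pick up the blue tray by its black grip and carry it close to level, so that the loose steel ball stays in its shallow pocket and is not touched, and hold the ball centred over the round green pad at the height of the camera lens, 160 mm above the bench. Finish while still holding the tray there, level and still; leave the jar, the mug and the screwdriver where they are.

Things in the scene. Friction and masses are not known exactly. Their poses are not given: they have to be found in the camera images.
- stand: fixed inspection stand: dark base plate 8 mm thick (x -95 to 80, y -70 to 165 mm, and a tongue 90 mm wide on to x 210), aluminium carriage plate (top at 14 mm), camera on a column. Origin: on the bench under the centre of the round green pad (52 mm across, top at 11 mm); x points from pad to camera, y to the bolt's side, z up. Anywhere left or right, turned up to 0.2 rad
- lens (a point): centre of the camera's lens front, 100 mm along the stand's x from the pad's axis, 160 mm above the bench, looking along the stand's -x. Lens barrel 36 mm across, 35 mm long; behind it the black camera body, x 135 to 195, y -24 to 24, z 136 to 184 mm in the stand's frame, on a column 24 mm thick
- stand_view (a point): viewing point, in the air over the centre of the green pad, on the lens axis, 160 mm above the bench; here the ball's centre is to be held. Axes as the stand's
- bolt (a joint): travel of the steel barrel bolt in m: 0 fully drawn back, 0.045 fully home in its keeper (hard stop). It moves along the stand's -x axis (away from the camera side), about 2 N of friction plus slight damping, no spring; stays where it is left. Starts at 0 to 0.015
- bolt_knob (a point): top centre of the bolt's upright round steel knob, 80 mm above the bench, 14 mm across, free to grip down to 35 mm above the bench, the top of the two brass straps (stand's x -20 and 65 mm; 14 mm long, 30 mm wide) and of the red keeper (x -68 mm). The knob stands at x = 42 mm less the travel, y = 125 mm in the stand's frame
- tray: loose blue tray 150 x 80 mm (x, y), 12 mm thick, 0.18 to 0.33 kg, with a black upright grip fin at its centre 40 mm long (x), 16 mm thick (y), top 62 mm above the underside. Round pockets 31 mm across, 3 mm deep at x +48 mm (with the ball) and -48 mm (empty). Origin: centre of the underside, z up. Starts on the bench, turned up to 0.9 rad, ball end away from the robot
- tray_pocket (a point): centre of the floor of the pocket that holds the ball, 48 mm along the tray's +x axis and 9 mm above its underside
- ball: loose polished steel ball, 24 mm across, 57 g, in the tray's pocket; its origin turns with it, so use ball_center. It can roll about 8 mm any way within the pocket and rolls out over the rim if the tray tips past about 0.7 rad or is jerked
- ball_center (a point): centre of the ball, 12 mm above the pocket floor
- jar: bystander: small amber jar with black cap, 44 mm across, 70 mm high, origin centre of its underside; leave alone
- mug: bystander: white mug, 76 mm across, 90 mm high, origin centre of its underside; leave alone
- screwdriver: bystander: red-handled screwdriver lying flat, 170 mm long, origin at the middle of its underside; leave alone

How it is judged:
By the outcome, as a careful person would: the job done as asked, in the order asked, and still so for the second after the job is handed in, while the arm keeps its last pose, push and grip.
It also fails if it takes over 59 s, if anything falls off the work surface, if the arm or the gripper's body presses on something with over 40 N, if the wrist force passes 120 N, or if a joint passes its speed limit or range.

## Working session

There is one attempt and no reset: what is moved stays moved. The work goes in short steps, Python scripts to look and compute and a tool call to move; the robot and the scene stay as the last step left them, time stands still between calls to the robot, and variables do not carry over. Pictures are saved under pics/ and viewed, at most 10 in all, crops included, and the job is handed in when it is done.

Besides the shell and the picture viewer there is one more tool, called after "Request:" as name(argument=value, ...), one argument or row to a line, values as JSON. servo_tool: Moves the arm, as the interface text tells. Scaled input: -1 to 1 covers 0.12 m each way for a shift and 90 degrees each way for a turn. Its arguments: {"type":"object","properties":{"plan":{"type":"array"}},"required":["plan"]}

```bash
ls; mkdir -p pics
python3 - <<'E'
from bench import telemetry, snapshot, get_calibration
import cv2
for n in("scene","side"):
    cv2.imwrite(f"pics/{n}0.png",snapshot(n)); c=get_calibration(n); print(n,c)
print(get_calibration("wrist")); print(telemetry.state())
E
```

```text
pics
scene {'camera_matrix': array([[545.69644502,   0.        , 315.23196233],
       [  0.        , 545.69644502, 239.61887941],
       [  0.        ,   0.        ,   1.        ]]), 'eye': array([1.16979169, 0.43766839, 1.28420121]), 'orientation': array([-1.19465249, -2.54933922,  0.71310004])}
side {'camera_matrix': array([[560.28144245,   0.        , 312.47342886],
       [  0.        , 560.28144245, 236.69894129],
       [  0.        ,   0.        ,   1.        ]]), 'eye': array([0.53952982, 1.02839437, 0.8222921 ]), 'orientation': array([-0.15098225,  2.74528783, -1.43803968])}
{'camera_matrix': array([[377.26179353,   0.        , 318.50413433],
       [  0.        , 377.26179353, 238.06806856],
       [  0.        ,   0.        ,   1.        ]]), 'tool_from_camera': array([[ 2.55280462e-04, -9.47963587e-01, -3.18378663e-01,
         8.11482154e-02],
       [ 9.99999911e-01,  1.35210493e-04,  3.99228436e-04,
         9.72345394e-04],
       [-3.35405884e-04, -3.18378737e-01,  9.47963537e-01,
        -1.22463217e-01],
       [ 0.00000000e+00,  0.00000000e+00,  0.00000000e+00,
         1.00000000e+00]])}
{'t': 0.1, 'qpos': array([-1.26112931e-01,  2.21182677e-01,  1.52753812e+00, -1.09361546e-05,
        1.39472078e+00, -1.26104717e-01]), 'qd': array([-0.00218479, -0.00167629, -0.00440417,  0.00074043,  0.00108509,
       -0.00113738]), 'effort': array([ 6.93603797e-04, -4.98243856e+01, -3.90546799e+01, -2.32586735e-04,
        5.66593517e-03, -2.12633734e-05]), 'eef_pos': array([6.24461444e-01, 5.29541644e-05, 2.49264762e-01]), 'tcp_rot': array([-2.22041936e+00, -2.22040539e+00,  1.79157094e-03]), 'contact_force': array([-0.08081336,  0.61137911, -0.28946255]), 'torque': array([0.06615519, 0.01385635, 0.02770857]), 'finger_force': 0.0, 'grip_width': 0.9988308024384862}
```

View pics/scene0.png

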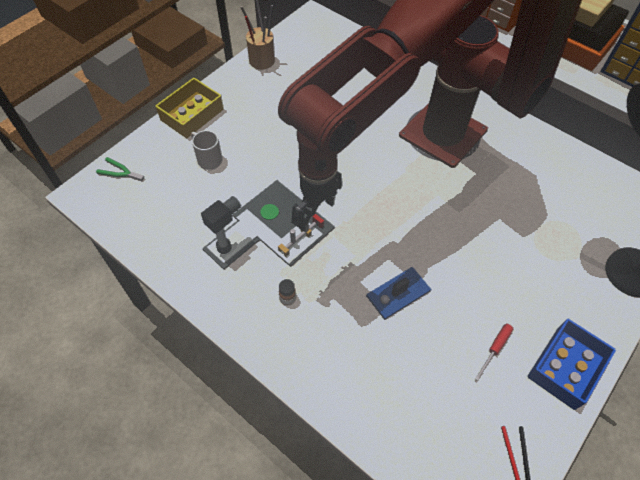

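View pics/side0.png

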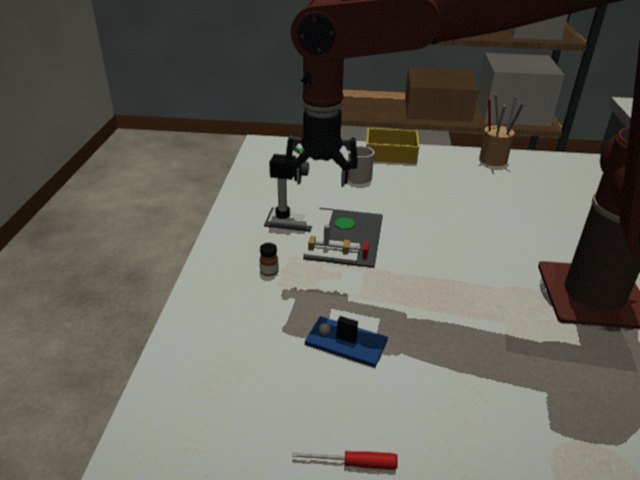

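The scene view shows the pad at about (270,212), the camera at (222,213), the red keeper at (318,218), and the tray at (399,293) with its ball near (384,298). I'll enlarge both views for the knob and the details.

```bash
cat > h.py <<'E'
import numpy as np, cv2
from scipy.spatial.transform import Rotation as R
from bench import telemetry, snapshot, get_calibration
def cam(n, st=None):
    c=get_calibration(n); K=c["camera_matrix"]
    if n=="wrist":
        st=st or telemetry.state()
        T=c["tool_from_camera"]; Rt=R.from_rotvec(st["tcp_rot"]).as_matrix()
        return K,Rt@T[:3,:3],Rt@T[:3,3]+st["eef_pos"]
    return K,R.from_rotvec(c["orientation"]).as_matrix(),c["eye"]
def at_z(C,uv,z):
    K,Rm,e=C; d=Rm@np.linalg.inv(K)@[uv[0],uv[1],1]
    return e+d*(z-e[2])/d[2]
def proj(C,p):
    K,Rm,e=C; q=K@Rm.T@(np.asarray(p)-e); return q[:2]/q[2]
def tool(st,v): return R.from_rotvec(st["tcp_rot"]).inv().apply(v)
E
python3 - <<'E'
import cv2,numpy as np
a=cv2.imread("pics/scene0.png"); b=cv2.imread("pics/side0.png")
A=cv2.resize(a[170:330,190:440],None,fx=3.2,fy=3.2,interpolation=cv2.INTER_CUBIC)[:512]
B=cv2.resize(b[200:370,240:400],None,fx=3.5,fy=3.5,interpolation=cv2.INTER_CUBIC)
cv2.imwrite("pics/sceneC.png",A);cv2.imwrite("pics/sideC.png",B)
E
```

```text
(no output)
```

View pics/sceneC.png

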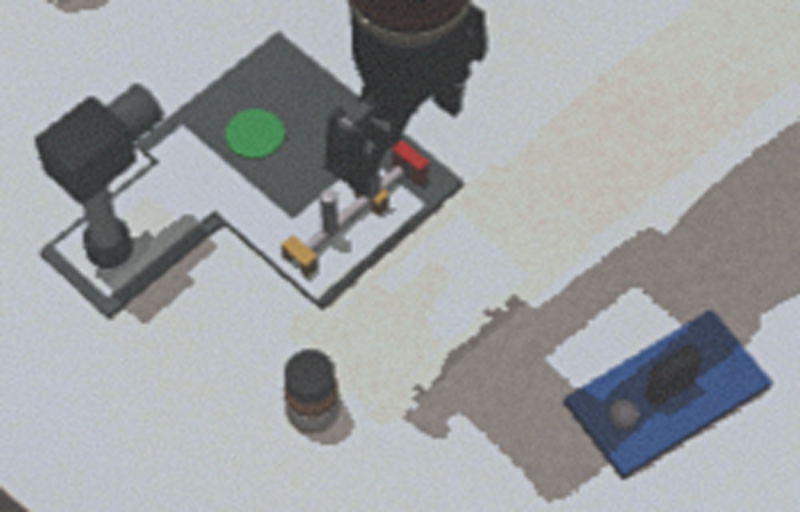

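View pics/sideC.png

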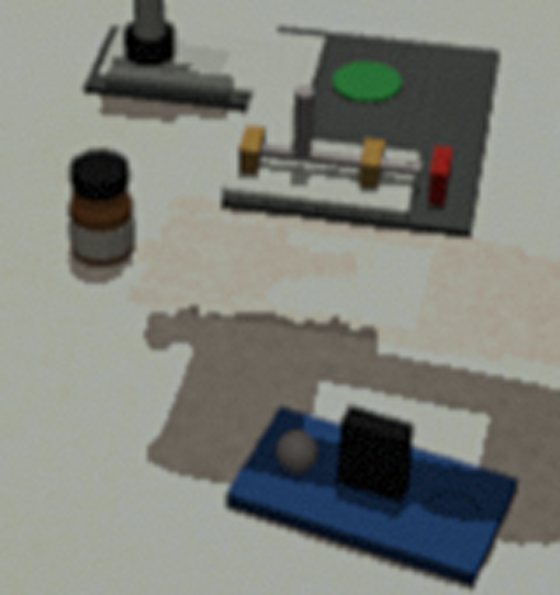

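Scene crop: pad (255,133), knob top (329,196), base corners (278,33), (462,184), tray corners (565,402), (710,311), (771,381). Side crop: pad (367,81), knob top (304,92), base corner (498,50), tray corners (283,407), (517,482), (230,497).

Run:
```python
from h import *
S=cam("scene");D=cam("side")
s=lambda u,v:(190+u/3.2,170+v/3.2); d=lambda u,v:(240+u/3.5,200+v/3.5)
P=lambda n,p:print(n,np.round(p,4))
P("padS",at_z(S,s(255,133),.011));P("padD",at_z(D,d(367,81),.011))
P("knobS",at_z(S,s(329,196),.08));P("knobD",at_z(D,d(304,92),.08))
for n,p in dict(a=(278,33),b=(462,184),c=(322,301)).items(): P("baseS"+n,at_z(S,s(*p),.008))
for n,p in dict(a=(498,50),b=(472,226),c=(224,192)).items(): P("baseD"+n,at_z(D,d(*p),.008))
for n,p in dict(a=(565,402),b=(710,311),c=(771,381),d=(622,470)).items(): P("trayS"+n,at_z(S,s(*p),.012))
for n,p in dict(a=(283,407),b=(517,482),c=(472,570),d=(230,493)).items(): P("trayD"+n,at_z(D,d(*p),.012))
P("ballS",at_z(S,s(624,414),.021));P("ballD",at_z(D,d(297,452),.021))
P("jar",at_z(S,s(310,370),.07))
P("mug",at_z(S,(207,140),.09)); P("camtop",at_z(S,s(88,145),.17));
```

```text
padS [ 0.5756 -0.2101  0.011 ]
padD [ 0.5743 -0.2087  0.011 ]
knobS [ 0.6152 -0.087   0.08  ]
knobD [ 0.6134 -0.0847  0.08  ]
baseSa [ 0.4783 -0.27    0.008 ]
baseSb [ 0.4986 -0.0379  0.008 ]
baseSc [ 0.6641 -0.055   0.008 ]
baseDa [ 0.476  -0.2693  0.008 ]
baseDb [ 0.4931 -0.0423  0.008 ]
baseDc [ 0.6654 -0.0608  0.008 ]
traySa [0.6103 0.1572 0.012 ]
traySb [0.4664 0.1996 0.012 ]
traySc [0.4882 0.2742 0.012 ]
traySd [0.6288 0.2271 0.012 ]
trayDa [0.6043 0.1558 0.012 ]
trayDb [0.4644 0.203  0.012 ]
trayDc [0.4894 0.2735 0.012 ]
trayDd [0.6278 0.2307 0.012 ]
ballS [0.5926 0.2016 0.021 ]
ballD [0.592  0.2024 0.021 ]
jar [0.7406 0.0018 0.07  ]
mug [ 0.5432 -0.476   0.09  ]
camtop [ 0.7403 -0.22    0.17  ]
```

Request:
servo_tool(
  plan=[
    [-0.1, -0.01, 0.05, 0, 0, 0.02, -1],
    [-0.25, -0.03, 0.15, 0, 0, 0.04, -1],
    [-0.42, -0.05, 0.3, 0, 0, 0.057, -1],
    [-0.58, -0.07, 0.45, 0, 0, 0.057, -1],
    [-0.68, -0.08, 0.55, 0, 0, 0.057, -1],
    [-0.715, -0.085, 0.6, 0, 0, 0.057, -1],
    [-0.715, -0.085, 0.6, 0, 0, 0.057, -1],
  ],
)

```text
t: 0.68
eef_pos: [0.6134, -0.0868, 0.176]
tcp_rot: [-2.319, -2.115, 0.003]
contact_force: [-0.8, 0.1, -0.6]
grip_width: 1.001
finger_force: 0.0
```

Run:
```python
from h import *
st=telemetry.state(); im=snapshot("wrist"); cv2.imwrite("pics/w1.png",im)
C=cam("wrist",st); print(st["t"],st["eef_pos"],st["tcp_rot"])
for p in [(.6143,-.0858,.08),(.575,-.2094,.011)]: print(proj(C,p))
```

```text
0.6833 [ 0.61342876 -0.08679927  0.17599595] [-2.31890617 -2.11478833  0.00314209]
[318.50615413 248.62183536]
[287.75704549 354.76392815]
```

View pics/w1.png

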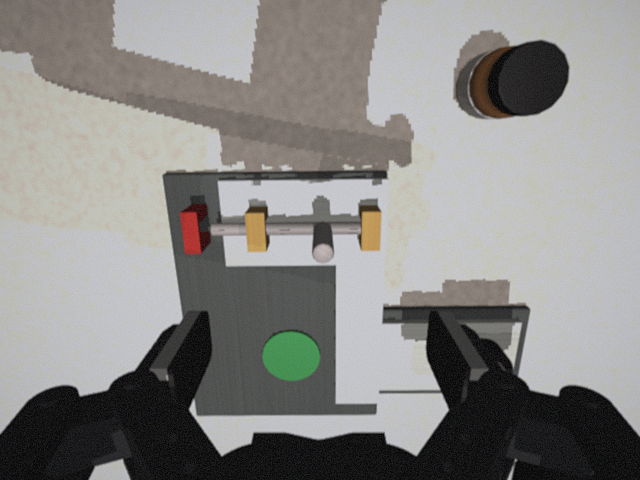

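The wrist view shows the knob top at (323,254), the pad at (291,356) and the bolt rod level in the picture, so the yaw is right.

Run:
```python
from h import *
st=telemetry.state(); C=cam("wrist",st)
k=at_z(C,(323,254),.08);p=at_z(C,(291,356),.011);print(k,p)
a=at_z(C,(165,174),.008);b=at_z(C,(386,173),.008);print("yaw",np.arctan2(*(b-a)[1::-1]))
a=at_z(C,(182,208),.035);b=at_z(C,(362,207),.035);print("yaw",np.arctan2(*(b-a)[1::-1]))
y=-.09;print("stand",R.from_euler('z',-y).apply(k-p))
print("tool shift",tool(st,np.r_[k[:2],.063]-st["eef_pos"])/.12)
```

```text
[ 0.6178002  -0.08941314  0.08      ] [ 0.57887578 -0.21129278  0.011     ]
yaw -0.08607918328349737
yaw -0.08477393450501564
stand [0.02781252 0.12488483 0.069     ]
tool shift [-0.02598052  0.03302582  0.95399416]
```

Request:
servo_tool(
  plan=[
    [-0.02, 0.03, 0.15, 0, 0, 0, -1],
    [-0.02, 0.03, 0.35, 0, 0, 0, -1],
    [-0.02, 0.03, 0.55, 0, 0, 0, -1],
    [-0.02, 0.03, 0.75, 0, 0, 0, -1],
    [-0.02, 0.03, 0.9, 0, 0, 0, -1],
    [-0.02, 0.03, 0.94, 0, 0, 0, -1],
    [-0.02, 0.03, 0.94, 0, 0, 0, 0.5],
    [-0.02, 0.03, 0.94, 0, 0, 0, 1],
    [-0.02, 0.03, 0.94, 0, 0, 0, 1],
    [-0.02, 0.03, 0.94, 0, 0, 0, 1],
    [-0.02, 0.03, 0.94, 0, 0, 0, 1],
    [-0.02, 0.03, 0.94, 0, 0, 0, 1],
  ],
)

```text
t: 1.73
eef_pos: [0.6185, -0.0886, 0.0666]
tcp_rot: [2.318, 2.119, 0.001]
contact_force: [-0.1, 2.4, 11.5]
grip_width: 0.15
finger_force: 49.3
```

Request:
servo_tool(
  plan=[
    [0, 0, 0, 0, 0, 0, 1],
    [0, 0, 0, 0, 0, 0, 1],
    [0, 0, 0, 0, 0, 0, 1],
  ],
)

```text
t: 1.98
eef_pos: [0.6187, -0.0886, 0.0667]
tcp_rot: [2.318, 2.119, 0.001]
contact_force: [-2.9, 0.4, 6.3]
grip_width: 0.144
finger_force: 58.4
```

Request:
servo_tool(
  plan=[
    [0, -0.02, 0, 0, 0, 0, 1],
    [0, -0.05, 0, 0, 0, 0, 1],
    [0, -0.08, 0, 0, 0, 0, 1],
    [0, -0.11, 0, 0, 0, 0, 1],
    [0, -0.14, 0, 0, 0, 0, 1],
    [0, -0.17, 0, 0, 0, 0, 1],
    [0, -0.2, 0, 0, 0, 0, 1],
    [0, -0.2, 0, 0, 0, 0, 1],
    [0, -0.2, 0, 0, 0, 0, 1],
  ],
)

```text
t: 2.73
eef_pos: [0.5947, -0.0867, 0.0667]
tcp_rot: [2.317, 2.119, 0.001]
contact_force: [-1.2, -0.5, 7.9]
grip_width: 0.147
finger_force: 59.1
```

Moved 24 mm. Now I'll continue in small steps to the stop.

Request:
servo_tool(
  plan=[
    [0, -0.02, 0, 0, 0, 0, 1],
    [0, -0.035, 0, 0, 0, 0, 1],
    [0, -0.05, 0, 0, 0, 0, 1],
    [0, -0.06, 0, 0, 0, 0, 1],
    [0, -0.06, 0, 0, 0, 0, 1],
  ],
)

```text
t: 3.15
eef_pos: [0.5879, -0.0861, 0.0667]
tcp_rot: [2.317, 2.118, 0.002]
contact_force: [0.3, -0.6, 5.9]
grip_width: 0.146
finger_force: 59.0
```

Request:
servo_tool(
  plan=[
    [0, -0.01, 0, 0, 0, 0, 1],
    [0, -0.02, 0, 0, 0, 0, 1],
    [0, -0.03, 0, 0, 0, 0, 1],
    [0, -0.03, 0, 0, 0, 0, 1],
  ],
)

```text
t: 3.48
eef_pos: [0.5843, -0.0859, 0.0667]
tcp_rot: [2.317, 2.118, 0.002]
contact_force: [1.3, 0.0, 6.7]
grip_width: 0.148
finger_force: 58.9
```

Request:
servo_tool(
  plan=[
    [0, -0.01, 0, 0, 0, 0, 1],
    [0, -0.02, 0, 0, 0, 0, 1],
    [0, -0.03, 0, 0, 0, 0, 1],
    [0, -0.03, 0, 0, 0, 0, 1],
  ],
)

```text
t: 3.82
eef_pos: [0.583, -0.0858, 0.0669]
tcp_rot: [2.314, 2.115, 0.008]
contact_force: [10.6, -0.8, -1.2]
grip_width: 0.146
finger_force: 58.5
```

Request:
servo_tool(
  plan=[
    [0, -0.01, 0, 0, 0, 0, 1],
    [0, -0.02, 0, 0, 0, 0, 1],
    [0, -0.02, 0, 0, 0, 0, 1],
  ],
)

```text
t: 4.07
eef_pos: [0.5828, -0.0858, 0.067]
tcp_rot: [2.312, 2.112, 0.013]
contact_force: [21.3, -1.4, -9.3]
grip_width: 0.142
finger_force: 58.5
```

Request:
servo_tool(
  plan=[
    [0, 0, 0, 0, 0, 0, 0.2],
    [0, 0, 0, 0, 0, 0, -0.5],
    [0, 0, 0, 0, 0, 0, -0.5],
    [0, 0, 0, 0, 0, 0, -0.5],
    [0, 0, -0.15, 0, 0, 0, -1],
    [0, 0, -0.4, 0, 0, 0, -1],
    [0, 0, -0.7, 0, 0, 0, -1],
    [0.05, 0, -0.9, 0, 0, 0, -1],
    [0.1, 0, -1, 0, 0, 0, -1],
    [0.1, 0, -1, 0, 0, 0, -1],
  ],
)

```text
t: 4.9
eef_pos: [0.5803, -0.0724, 0.1889]
tcp_rot: [2.315, 2.118, 0.005]
contact_force: [1.1, -0.4, 0.3]
grip_width: 0.996
finger_force: 0.0
```

Run:
```python
from h import *
st=telemetry.state(); im=snapshot("wrist"); cv2.imwrite("pics/w2.png",im)
C=cam("wrist",st); print(st["t"],st["eef_pos"],st["tcp_rot"],st["qpos"])
```

```text
4.9 [ 0.58032098 -0.07243977  0.18889257] [2.31459627 2.11751905 0.00529876] [-2.59212182e-01  1.71811440e-01  1.70082954e+00  4.25327792e-04
  1.26332928e+00 -1.70466857e-01]
```

View pics/w2.png

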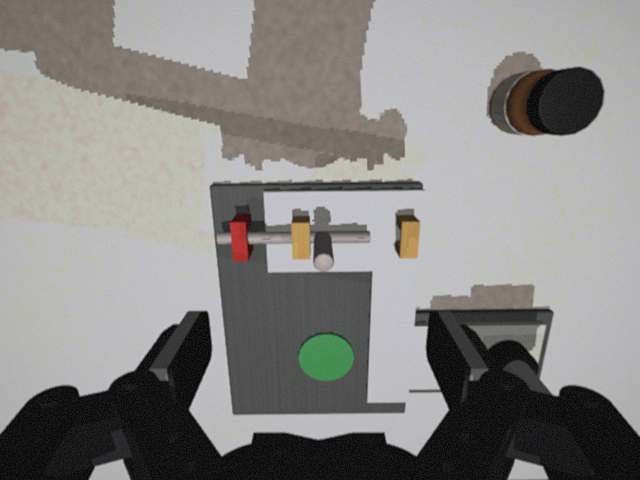

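The rod now passes through the keeper with the knob close to the near strap, so the bolt is home: knob (323,262), pad (327,357). Next is the tray.

Request:
servo_tool(
  plan=[
    [0.05, 0, 0, 0, 0, -0.07, -1],
    [0.15, 0, 0, 0, 0, -0.14, -1],
    [0.25, 0, -0.02, 0, 0, -0.21, -1],
    [0.35, 0, -0.04, 0, 0, -0.28, -1],
    [0.45, 0, -0.06, 0, 0, -0.35, -1],
    [0.55, 0, -0.08, 0, 0, -0.42, -1],
    [0.65, 0, -0.1, 0, 0, -0.49, -1],
    [0.75, 0, -0.1, 0, 0, -0.56, -1],
    [0.85, 0, -0.1, 0, 0, -0.63, -1],
    [0.92, 0, -0.1, 0, 0, -0.7, -1],
    [0.97, 0, -0.1, 0, 0, -0.77, -1],
    [1, 0, -0.1, 0, 0, -0.84, -1],
  ],
)

```text
t: 5.95
eef_pos: [0.5876, 0.0474, 0.1939]
tcp_rot: [-0.522, -3.092, 0.001]
contact_force: [-0.3, 0.0, 0.6]
grip_width: 0.999
finger_force: 0.0
```

```bash
cat >> h.py <<'E'
def to(p,yaw_y=None):
    "normalised shift to p and turn so tool y lies at world angle yaw_y"
    st=telemetry.state(); Rm=R.from_rotvec(st["tcp_rot"])
    print("t",st["t"],"pos",st["eef_pos"].round(4),"zaxis",Rm.as_matrix()[:,2].round(4))
    print("shift",(tool(st,np.asarray(p)-st["eef_pos"])/.12).round(4))
    if yaw_y is not None:
        y=np.array([np.cos(yaw_y),np.sin(yaw_y),0]);z=np.array([0,0,-1.]);G=R.from_matrix(np.c_[np.cross(y,z),y,z])
        print("turn",((Rm.inv()*G).as_rotvec()/(np.pi/2)).round(4))
E
python3 - <<'E'
from h import *
class o: pass
st={"eef_pos":np.array([.58032098,-.07243977,.18889257]),"tcp_rot":np.array([2.31459627,2.11751905,.00529876])}
C=cam("wrist",st);k=at_z(C,(323,262),.08);p=at_z(C,(327,357),.011)
print(k,p,R.from_euler('z',.086).apply(k-p))
to((.5475,.215,.2),1.27)
E
```

```text
[ 0.58232798 -0.08647827  0.08      ] [ 0.57667003 -0.21091931  0.011     ] [-0.0050517   0.12446712  0.069     ]
t 5.95 pos [0.5876 0.0474 0.1939] zaxis [-5.4e-03  3.0e-04 -1.0e+00]
shift [ 0.7744  1.2098 -0.0488]
turn [-0.0009 -0.0033 -0.0215]
```

Request:
servo_tool(
  plan=[
    [0.06, 0.1, 0, 0, 0, -0.02, -1],
    [0.15, 0.25, 0, 0, 0, -0.02, -1],
    [0.27, 0.43, 0, 0, 0, -0.02, -1],
    [0.4, 0.62, 0, 0, 0, -0.02, -1],
    [0.52, 0.8, 0, 0, 0, -0.02, -1],
    [0.62, 0.93, 0, 0, 0, -0.02, -1],
    [0.7, 1, 0, 0, 0, -0.02, -1],
    [0.75, 1, 0, 0, 0, -0.02, -1],
    [0.75, 1, 0, 0, 0, -0.02, -1],
  ],
)

```text
t: 6.7
eef_pos: [0.5429, 0.1902, 0.1962]
tcp_rot: [-0.482, -3.102, 0.002]
contact_force: [-1.0, -0.2, -0.4]
grip_width: 1.003
finger_force: 0.0
```

Run:
```python
from h import *
st=telemetry.state(); im=snapshot("wrist"); cv2.imwrite("pics/w3.png",im)
C=cam("wrist",st); print(st["t"],st["eef_pos"],st["tcp_rot"],proj(C,(.5475,.215,.062)))
```

```text
6.7 [0.54287216 0.19022732 0.1961645 ] [-4.82492079e-01 -3.10184118e+00  1.80281266e-03] [354.52604732 226.97309108]
```

View pics/w3.png

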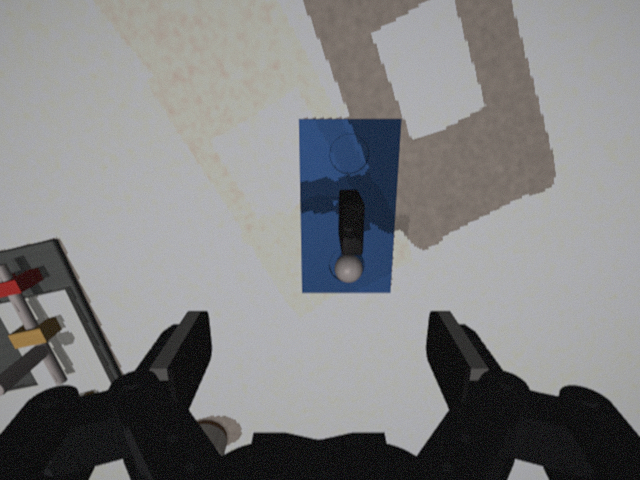

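The wrist view shows the tray top corners at (299,119), (401,120), (391,293), (302,293), the ball at (349,268), and the fin between the ball and the empty pocket.

Run:
```python
from h import *
st=telemetry.state(); C=cam("wrist",st)
c=np.array([at_z(C,p,.012) for p in [(299,119),(401,120),(391,293),(302,293)]])
print(c.round(4),np.linalg.norm(np.diff(c,axis=0),axis=1))
d=(c[2]+c[3]-c[0]-c[1])/2;yaw=np.arctan2(d[1],d[0]);m=c.mean(0)
print("centre",m,"yaw",yaw,"ball",at_z(C,(349,268),.021), "pocket",m+R.from_euler('z',yaw).apply([.048,0,0]))
for z in (.062,): print(proj(C,m+[0,0,.05]))
to(np.r_[m[:2],.046],yaw+np.pi/2)
to(np.r_[.5475,.215,.046],yaw+np.pi/2)
```

```text
[[0.4672 0.1974 0.012 ]
 [0.492  0.2726 0.012 ]
 [0.6344 0.2285 0.012 ]
 [0.61   0.152  0.012 ]] [0.07924003 0.1489851  0.08029899]
centre [0.55090649 0.21263136 0.012     ] yaw -0.3039611936875166 ball [0.59551302 0.19969838 0.021     ] pocket [0.59670609 0.19826486 0.012     ]
[353.22657656 230.50210294]
t 6.75 pos [0.5437 0.1895 0.1966] zaxis [-1.5e-03 -8.0e-04 -1.0e+00]
shift [3.0000e-04 2.0350e-01 1.2547e+00]
turn [-0.0008 -0.0008 -0.0035]
t 6.75 pos [0.5437 0.1895 0.1966] zaxis [-1.5e-03 -8.0e-04 -1.0e+00]
shift [0.0333 0.2137 1.2547]
turn [-0.0008 -0.0008 -0.0035]
```

Request:
servo_tool(
  plan=[
    [0.01, 0.1, 0.1, 0, 0, 0, -1],
    [0.01, 0.207, 0.25, 0, 0, 0, -1],
    [0.01, 0.207, 0.45, 0, 0, 0, -1],
    [0.01, 0.207, 0.65, 0, 0, 0, -1],
    [0.01, 0.207, 0.82, 0, 0, 0, -1],
    [0.01, 0.207, 0.95, 0, 0, 0, -1],
    [0.01, 0.207, 1, 0, 0, 0, -1],
    [0.01, 0.207, 1, 0, 0, 0, -1],
  ],
)

```text
t: 7.42
eef_pos: [0.55, 0.2123, 0.0754]
tcp_rot: [-0.486, -3.1, 0.003]
contact_force: [0.1, -0.2, -1.2]
grip_width: 1.001
finger_force: 0.0
```

Request:
servo_tool(
  plan=[
    [0, 0, 0.08, 0, 0, 0, -1],
    [0, 0, 0.16, 0, 0, 0, -1],
    [0, 0, 0.22, 0, 0, 0, -1],
    [0, 0, 0.25, 0, 0, 0, -1],
    [0, 0, 0.25, 0, 0, 0, 0],
    [0, 0, 0.25, 0, 0, 0, 0.2],
    [0, 0, 0.25, 0, 0, 0, 0.4],
    [0, 0, 0.25, 0, 0, 0, 0.6],
    [0, 0, 0.25, 0, 0, 0, 0.8],
    [0, 0, 0.25, 0, 0, 0, 1],
    [0, 0, 0.25, 0, 0, 0, 1],
    [0, 0, 0.25, 0, 0, 0, 1],
  ],
)

```text
t: 8.42
eef_pos: [0.5514, 0.2139, 0.048]
tcp_rot: [0.484, 3.103, 0.001]
contact_force: [0.1, -0.6, 4.0]
grip_width: 0.179
finger_force: 59.5
```

Request:
servo_tool(
  plan=[
    [0, 0, 0, 0, 0, 0, 1],
    [0, 0, 0, 0, 0, 0, 1],
    [0, 0, 0, 0, 0, 0, 1],
    [0, 0, 0, 0, 0, 0, 1],
  ],
)

```text
t: 8.75
eef_pos: [0.5514, 0.2139, 0.0481]
tcp_rot: [0.484, 3.103, 0.001]
contact_force: [-1.4, 0.1, 5.5]
grip_width: 0.18
finger_force: 59.6
```

Run:
```python
from h import *
to((.5297,-.2060,.184),1.571-.086)
```

```text
t 8.75 pos [0.5514 0.2139 0.0481] zaxis [ 8.e-04  2.e-04 -1.e+00]
shift [-0.8939 -3.3878 -1.1337]
turn [ 0.0002  0.0005 -0.1424]
```

Request:
servo_tool(
  plan=[
    [0, 0, -0.01, 0, 0, 0, 1],
    [0, 0, -0.04, 0, 0, 0, 1],
    [0, 0, -0.1, 0, 0, 0, 1],
    [0, 0, -0.18, 0, 0, 0, 1],
    [0, 0, -0.28, 0, 0, 0, 1],
    [0, 0, -0.39, 0, 0, 0, 1],
    [0, 0, -0.5, 0, 0, 0, 1],
    [0, 0, -0.61, 0, 0, 0, 1],
    [0, 0, -0.72, 0, 0, 0, 1],
    [0, 0, -0.82, 0, 0, 0, 1],
    [0, 0, -0.91, 0, 0, 0, 1],
    [0, 0, -0.99, 0, 0, 0, 1],
  ],
)

```text
t: 9.75
eef_pos: [0.5512, 0.2139, 0.1679]
tcp_rot: [0.484, 3.103, 0.001]
contact_force: [0.1, 0.5, -3.1]
grip_width: 0.182
finger_force: 58.6
```

Request:
servo_tool(
  plan=[
    [0, 0, -0.06, 0, 0, 0, 1],
    [0, 0, -0.11, 0, 0, 0, 1],
    [0, 0, -0.15, 0, 0, 0, 1],
    [0, 0, -0.17, 0, 0, 0, 1],
    [0, 0, -0.18, 0, 0, 0, 1],
    [0, 0, -0.18, 0, 0, 0, 1],
    [0, 0, -0.18, 0, 0, 0, 1],
  ],
)

```text
t: 10.33
eef_pos: [0.5507, 0.2137, 0.1873]
tcp_rot: [-0.484, -3.103, 0.001]
contact_force: [-0.1, -0.4, -3.6]
grip_width: 0.18
finger_force: 58.6
```

Run:
```python
from h import *
to((.5297,-.2060,.187),1.571-.086)
st=telemetry.state();C=cam("wrist",st)
im=snapshot("wrist");cv2.imwrite("pics/w4.png",im)
```

```text
t 10.3333 pos [0.5507 0.2137 0.1873] zaxis [-1.e-03 -2.e-04 -1.e+00]
shift [-0.8982 -3.3848  0.0036]
turn [-0.0003 -0.0006 -0.1424]
```

View pics/w4.png

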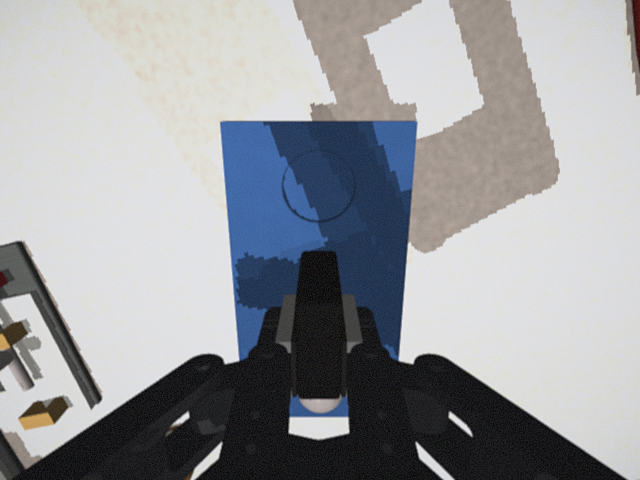

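The tray hangs level with the ball end at (321,402), and the empty pocket is at (319,186). Carrying it over now.

Request:
servo_tool(
  plan=[
    [0, -0.01, 0, 0, 0, -0.002, 1],
    [-0.01, -0.04, 0, 0, 0, -0.007, 1],
    [-0.02, -0.09, 0, 0, 0, -0.015, 1],
    [-0.04, -0.16, 0, 0, 0, -0.025, 1],
    [-0.07, -0.24, 0, 0, 0, -0.037, 1],
    [-0.09, -0.33, 0, 0, 0, -0.05, 1],
    [-0.12, -0.43, 0, 0, 0, -0.065, 1],
    [-0.14, -0.53, 0, 0, 0, -0.08, 1],
    [-0.17, -0.63, 0, 0, 0, -0.095, 1],
    [-0.2, -0.73, 0, 0, 0, -0.11, 1],
    [-0.22, -0.83, 0, 0, 0, -0.122, 1],
    [-0.25, -0.93, 0, 0, 0, -0.13, 1],
  ],
)

```text
t: 11.38
eef_pos: [0.5453, 0.0972, 0.1878]
tcp_rot: [-0.163, -3.137, 0.0]
contact_force: [0.7, -0.1, -3.6]
grip_width: 0.179
finger_force: 58.6
```

Run:
```python
from h import *
# tray offset in tool frame from empty pocket in w4
st={"eef_pos":np.array([.5507,.2137,.1873]),"tcp_rot":np.array([-.484,-3.103,.001])}
C=cam("wrist",st);p=at_z(C,(319,186),.1873-.048+.012);print("empty pocket in tool",tool(st,p-st["eef_pos"]))
to((.5297,-.2060,.187),1.571-.086)
```

```text
empty pocket in tool [ 0.05080296 -0.00038922  0.03604919]
t 11.3833 pos [0.5453 0.0972 0.1878] zaxis [-2.e-04 -2.e-04 -1.e+00]
shift [-0.1326 -2.5268  0.0075]
turn [-0.0001 -0.0001 -0.0115]
```

Request:
servo_tool(
  plan=[
    [0, -0.03, 0, 0, 0, -0.004, 1],
    [0, -0.08, 0, 0, 0, -0.008, 1],
    [-0.01, -0.15, 0, 0, 0, -0.0115, 1],
    [-0.01, -0.24, 0, 0, 0, -0.0115, 1],
    [-0.02, -0.33, 0, 0, 0, -0.0115, 1],
    [-0.02, -0.43, 0, 0, 0, -0.0115, 1],
    [-0.03, -0.53, 0, 0, 0, -0.0115, 1],
    [-0.03, -0.63, 0, 0, 0, -0.0115, 1],
    [-0.04, -0.73, 0, 0, 0, -0.0115, 1],
    [-0.04, -0.83, 0, 0, 0, -0.0115, 1],
    [-0.05, -0.92, 0, 0, 0, -0.0115, 1],
    [-0.05, -1, 0, 0, 0, -0.0115, 1],
  ],
)

```text
t: 12.38
eef_pos: [0.539, -0.023, 0.1879]
tcp_rot: [0.138, 3.138, -0.0]
contact_force: [-0.2, 0.9, -4.2]
grip_width: 0.181
finger_force: 58.7
```

Request:
servo_tool(
  plan=[
    [0, -0.07, 0, 0, 0, 0, 1],
    [0, -0.14, 0, 0, 0, 0, 1],
    [-0.01, -0.22, 0, 0, 0, 0, 1],
    [-0.01, -0.3, 0, 0, 0, 0, 1],
    [-0.02, -0.38, 0, 0, 0, 0, 1],
    [-0.02, -0.46, 0, 0, 0, 0, 1],
    [-0.03, -0.54, 0, 0, 0, 0, 1],
    [-0.03, -0.62, 0, 0, 0, 0, 1],
    [-0.04, -0.7, 0, 0, 0, 0, 1],
    [-0.04, -0.78, 0, 0, 0, 0, 1],
    [-0.05, -0.86, 0, 0, 0, 0, 1],
    [-0.05, -0.94, 0, 0, 0, 0, 1],
  ],
)

```text
t: 13.38
eef_pos: [0.5352, -0.1355, 0.1879]
tcp_rot: [0.137, 3.138, -0.0]
contact_force: [-0.2, -0.3, -3.0]
grip_width: 0.178
finger_force: 58.7
```

Run:
```python
from h import *
to((.5317,-.2066,.187),1.571-.086)
```

```text
t 13.3833 pos [ 0.5352 -0.1355  0.1879] zaxis [ 2.e-04 -0.e+00 -1.e+00]
shift [-0.0222 -0.5929  0.0078]
turn [-0.      0.0001 -0.0009]
```

Request:
servo_tool(
  plan=[
    [0, -0.07, 0, 0, 0, 0, 1],
    [0, -0.14, 0, 0, 0, 0, 1],
    [-0.01, -0.21, 0, 0, 0, 0, 1],
    [-0.01, -0.28, 0, 0, 0, 0, 1],
    [-0.01, -0.35, 0, 0, 0, 0, 1],
    [-0.02, -0.41, 0, 0, 0, 0, 1],
    [-0.02, -0.47, 0, 0, 0, 0, 1],
    [-0.02, -0.52, 0, 0, 0, 0, 1],
    [-0.02, -0.56, 0, 0, 0, 0, 1],
    [-0.02, -0.58, 0, 0, 0, 0, 1],
    [-0.02, -0.59, 0, 0, 0, 0, 1],
    [-0.02, -0.59, 0, 0, 0, 0, 1],
  ],
)

```text
t: 14.38
eef_pos: [0.5313, -0.2053, 0.1879]
tcp_rot: [-0.137, -3.139, -0.0]
contact_force: [0.1, 0.1, -3.6]
grip_width: 0.179
finger_force: 58.7
```

Request:
servo_tool(
  plan=[
    [0, 0, 0, 0, 0, 0, 1],
    [0, 0, 0, 0, 0, 0, 1],
    [0, 0, 0, 0, 0, 0, 1],
    [0, 0, 0, 0, 0, 0, 1],
    [0, 0, 0, 0, 0, 0, 1],
    [0, 0, 0, 0, 0, 0, 1],
  ],
)

```text
t: 14.88
eef_pos: [0.5314, -0.2051, 0.1879]
tcp_rot: [-0.137, -3.139, -0.0]
contact_force: [1.0, -0.6, -2.8]
grip_width: 0.177
finger_force: 58.7
```

Run:
```python
from h import *
to((.5317,-.2066,.187),1.571-.086)
for n in("scene","side"):
    im=snapshot(n); C=cam(n)
    u=proj(C,(.5765,-.2105,.16)); print(n,u)
    x,y=(u-[45,40]).astype(int); print(x,y)
    globals()[n]=cv2.resize(im[y:y+80,x:x+65 if n=="x" else x+80],None,fx=5,fy=5,interpolation=cv2.INTER_CUBIC)
cv2.imwrite("pics/fin.png",np.hstack([scene,side]))
```

```text
t 14.8833 pos [ 0.5314 -0.2051  0.1879] zaxis [-0.  0. -1.]
shift [-0.0037 -0.0121  0.0075]
turn [ 0.     -0.     -0.0008]
scene [265.65992509 179.14832537]
220 139
side [346.64748284 172.65294392]
301 132
```

View pics/fin.png

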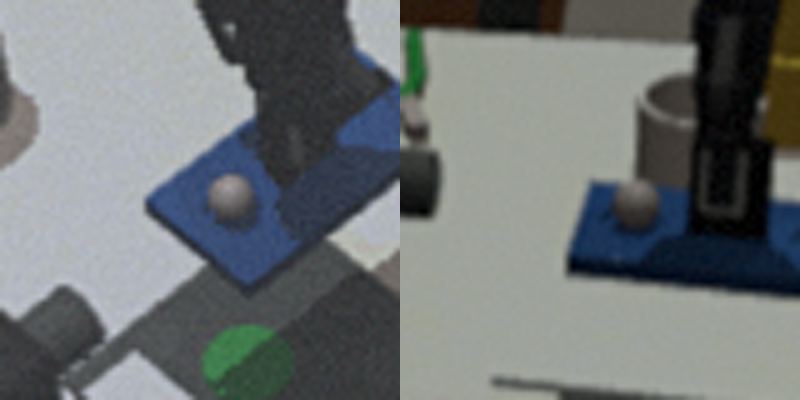

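The ball is in its pocket, at (266.4,178.6) in the scene view and (348,173.2) in the side view. The pad in the scene view is at about (269.6,211.4).

Run:
```python
from h import *
from scipy.optimize import least_squares
S=cam("scene");D=cam("side")
bs=(220+232/5,139+198/5);bd=(301+235/5,132+206/5)
for C,u,pu in((S,bs,(269.7,211.6)),(D,bd,(344.9,223.1))):
    b=at_z(C,u,.16);p=at_z(C,pu,.011);print("ball",b,"pad",p,"rel stand",R.from_euler('z',.086).apply(b-p))
r=least_squares(lambda p:np.r_[proj(S,p)-bs,proj(D,p)-bd],[.576,-.21,.16]);print(r.x,r.fun)
```

```text
ball [ 0.57394892 -0.21023716  0.16      ] pad [ 0.57566811 -0.21000965  0.011     ] rel stand [-0.00169329 -0.00037433  0.149     ]
ball [ 0.57300685 -0.20806027  0.16      ] pad [ 0.57423893 -0.20896574  0.011     ] rel stand [-0.00130531  0.00079629  0.149     ]
[ 0.57308161 -0.21118723  0.15833504] [-0.00123011  0.00542149  0.00416277 -0.00331068]
```

Request:
servo_tool(
  plan=[
    [-0.003, 0, 0, 0, 0, 0, 1],
    [-0.007, 0, 0.003, 0, 0, 0, 1],
    [-0.01, 0, 0.005, 0, 0, 0, 1],
    [-0.012, 0, 0.006, 0, 0, 0, 1],
    [-0.012, 0, 0.006, 0, 0, 0, 1],
    [-0.012, 0, 0.006, 0, 0, 0, 1],
    [-0.012, 0, 0.006, 0, 0, 0, 1],
    [-0.012, 0, 0.006, 0, 0, 0, 1],
    [-0.012, 0, 0.006, 0, 0, 0, 1],
    [-0.012, 0, 0.006, 0, 0, 0, 1],
    [-0.012, 0, 0.006, 0, 0, 0, 1],
    [-0.012, 0, 0.006, 0, 0, 0, 1],
  ],
)

```text
t: 15.98
eef_pos: [0.5328, -0.2053, 0.1872]
tcp_rot: [0.137, 3.139, 0.0]
contact_force: [-0.1, -0.6, -3.4]
grip_width: 0.178
finger_force: 58.7
```

Run:
```python
from h import *
to((.5317,-.2066,.187),1.571-.086)
out=[]
for n,x,y in(("scene",220,139),("side",301,132)):
    out.append(cv2.resize(snapshot(n)[y:y+80,x:x+80],None,fx=5,fy=5,interpolation=cv2.INTER_CUBIC))
cv2.imwrite("pics/fin2.png",np.hstack(out))
```

```text
t 15.9833 pos [ 0.5328 -0.2053  0.1872] zaxis [ 1.e-04  0.e+00 -1.e+00]
shift [ 0.0084 -0.0113  0.0017]
turn [ 0.      0.     -0.0009]
```

View pics/fin2.png

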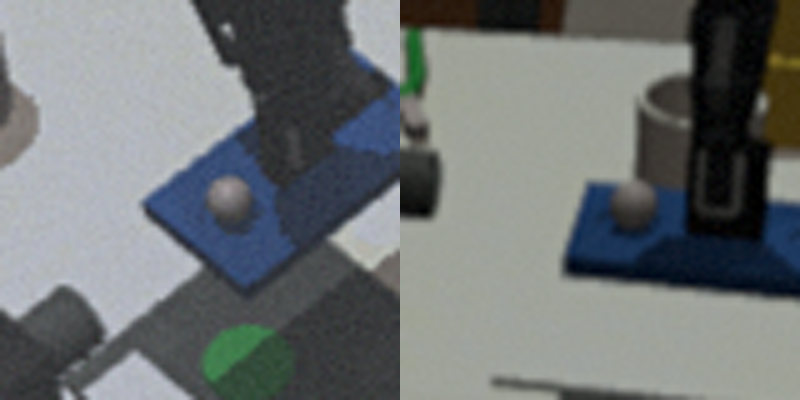

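The ball moved with the tray, now at (230,201) in the scene crop and (632,206) in the side crop, and it is centred. Handing in.

```bash
python3 -c "
from bench import bot; print(bot.close_job())"
```

```text
the job is handed in; nothing more can be done
None
```

The job is handed in at about 16 s: the bolt is home in its keeper, and the tray is held level and still with the ball, by my camera measurements, within about 2 mm of centre over the pad at about 160 mm; the jar, mug and screwdriver were left alone.

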